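# Find and release the stirrer key left latched

## Robot

A 6-joint arm with a two-finger parallel gripper is mounted at the origin on a cart in front of the work surface, level with it; the furniture and walls round the work are solid. World frame = base frame: x ahead of the robot, y to its left, z up, the work surface at z = 0. Lengths are in m, angles in rad, forces in N, time in s.
With the tool pointing down it reaches from about 0.3 to 0.95 m from the base axis. Payload 3.1 kg.
Tool frame: the origin (TCP) lies between the finger pads; the fingertips stand nose_length ahead of it and the grasp point (between the pads) lies 5 mm behind it (nose_length is the distance from the TCP to the fingertips, in m); x points along the fingers, y is the direction in which the jaws open and shut, and the axes are right-handed (so a half turn about x gives the same grasp; the last joint's range is limited). The gripper opens to 85 mm and grips with 20 to 120 N. Pads are 22 mm wide; open, the fingers measure 114 mm over their backs; the gripper's body (76 mm by 85 mm) begins 54 mm behind the grasp point. The pads swing forward as they close: fully open they stand 13 mm farther back than shut.
Start: joints at [1.265, 0.308, 1.634, -0, 1.2, -0.07], TCP at [0.146, 0.608, 0.245] pointing down, gripper open.
Joint ranges: [-3.06, 3.06], [-0.79, 1.96], [0.05, 2.63], [-1.19, 4.34], [0.05, 2.64], [-2.94, 2.94]. Speed limits (rad/s): [2.79, 2.79, 3.14, 3.14, 3.14, 3.14].

## Interface

Orientations are given as a unit quaternion [w, x, y, z].
In Python, from bench import read_state, get_image, camera_params, close_job, nose_length gives the robot as it stands.
- The arm moves only by the tool play_rows, never from a script. Its argument "steps" is a list of rows, each a list of 5 numbers: the shift along the tool's x, y, z in m, then the turn about the tool's x in rad, then the gripper's target within -1 to 1 (fully open at 1, half-way at 0, shut at -1). In form: [[dx, dy, dz, yaw, claw], ...]. A call has 1 to 20 rows; each row is the pose to reach, as a shift and turn from the pose commanded when the call began, along the tool's axes at that moment; what a row does not reach only later rows make up. A row lasts 1/8 s, in which the tool goes at most 62.5 mm and 10.7 degrees, less where a joint would pass 70% of its speed; a pose out of reach is approached as far as the arm can. A call with a gripper value outside its range is refused whole. The fingers move at their own pace and stop on an object; "grip_force" is the grip in N (left out, the last holds). Time passes only in rows, so rows that repeat a pose let the fingers close. It gives the time, the measured TCP pose, the force and the opening at its end, in the units of the state.
- read_state(): the state, without advancing time (a new reading comes with each control period).
- get_image(name): name is "scene" or "side" or "wrist"; returns the picture (384x512x3 uint8, red, green, blue); there is no depth.
- camera_params(name): a dict with "fov_y" (degrees; the focal length in pixels is half the picture's height over the tangent of half this angle, whatever the lens; pixels are square), "cx", "cy" (the principal point, pixels), "R" (3x3) and "t" (3): a world point X has camera coordinates R X + t. Camera axes: x right, y down, z forward; pixel columns grow to the right and rows downward; lengths in m; the calibration is good to about 2 mm. The wrist camera is an equidistant fisheye: a pixel r from the principal point sees the ray r / f radians off the axis. A picture is of the moment at which its call begins: read the wrist's pose just before it. camera_params takes no time and is no camera call; for the wrist camera it gives the pose at the moment of the call.
- close_job(): hands the job in, once; it reports no verdict.
The state is a dict: "time_s": time; "joints": joint angles; "qd": joint speeds; "effort": joint torques, N m; "eef_pos": TCP position; "tcp_rot": TCP orientation; "force": force on the tool from outside, world axes, zero at the start; "moment": the same for the moment, N m; "grip_width": finger opening in m.
Only numpy, scipy, OpenCV 4.12 (cv2) and the standard library are available. Lean on these libraries where they do the work, as an engineer would, in place of code of your own. Each camera call takes 0.05 s, during which the arm holds its last target. There are 200 camera calls.

## Task

The power is off and no lamp shows which place of the four-place stirrer was left switched on: one of its four identical push-push keys is still latched down. With the fingertips, tap all four keys lightly in turn from left to right (as seen from the robot) without working any of them, then press the latched one fully and let go, so that it springs up and all four keys are up. Do not press in any other key and do not grasp, lift or shift the beakers that stand on it.

Things in the scene. Friction and masses are not known exactly. Their poses are not given: they have to be found in the camera images.
- stirrer: Four-place magnetic stirrer, fixed: white housing 264 mm wide (its y), 190 mm deep (its x), turned up to 0.28 rad about z. Origin: centre of its underside, on the worktop; x points to its back (away from the robot), y left, z up. Steel plate with four beakers at the rear of its top, 56 mm high; strip with four keys in a row before it, 52 mm high. Front knob and rocker play no part.
- switch_a: Key unit a, fixed in the stirrer: key a and its works. Origin: on the key's upright axis, at worktop level; axes as the stirrer's. The key row is along the stirrer's y at its x = -66 mm, key centres at y = +90, +30, -30, -90 mm (60 mm apart). Letters do not tell the order: any unit can stand in any of the four positions.
- switch_b: Key unit b, fixed in the stirrer: key b and its works. Origin: on the key's upright axis, at worktop level; axes as the stirrer's. The key row is along the stirrer's y at its x = -66 mm, key centres at y = +90, +30, -30, -90 mm (60 mm apart). Letters do not tell the order: any unit can stand in any of the four positions.
- switch_c: Key unit c, fixed in the stirrer: key c and its works. Origin: on the key's upright axis, at worktop level; axes as the stirrer's. The key row is along the stirrer's y at its x = -66 mm, key centres at y = +90, +30, -30, -90 mm (60 mm apart). Letters do not tell the order: any unit can stand in any of the four positions.
- switch_d: Key unit d, fixed in the stirrer: key d and its works. Origin: on the key's upright axis, at worktop level; axes as the stirrer's. The key row is along the stirrer's y at its x = -66 mm, key centres at y = +90, +30, -30, -90 mm (60 mm apart). Letters do not tell the order: any unit can stand in any of the four positions.
- key_a (a joint): Depth of key a, m: 0 up, 0.004 latched down, 0.012 fully pressed. Four identical grey caps, 24 mm along the row x 22 mm, sliding straight down. Spring: 1.7 N up, 2.8 N at 4 mm, 5 N fully down. A push of 2.5 N lowers an up key 3 mm and it returns; a latched one does not yield. Pressed fully (6 to 10 N) and let go, a latched key springs up for good, an up key stays latched.
- key_b (a joint): Depth of key b, m: 0 up, 0.004 latched down, 0.012 fully pressed. Four identical grey caps, 24 mm along the row x 22 mm, sliding straight down. Spring: 1.7 N up, 2.8 N at 4 mm, 5 N fully down. A push of 2.5 N lowers an up key 3 mm and it returns; a latched one does not yield. Pressed fully (6 to 10 N) and let go, a latched key springs up for good, an up key stays latched.
- key_c (a joint): Depth of key c, m: 0 up, 0.004 latched down, 0.012 fully pressed. Four identical grey caps, 24 mm along the row x 22 mm, sliding straight down. Spring: 1.7 N up, 2.8 N at 4 mm, 5 N fully down. A push of 2.5 N lowers an up key 3 mm and it returns; a latched one does not yield. Pressed fully (6 to 10 N) and let go, a latched key springs up for good, an up key stays latched.
- key_d (a joint): Depth of key d, m: 0 up, 0.004 latched down, 0.012 fully pressed. Four identical grey caps, 24 mm along the row x 22 mm, sliding straight down. Spring: 1.7 N up, 2.8 N at 4 mm, 5 N fully down. A push of 2.5 N lowers an up key 3 mm and it returns; a latched one does not yield. Pressed fully (6 to 10 N) and let go, a latched key springs up for good, an up key stays latched.
- key_a_top (a point): Centre of the upper face of key a (of key unit a): 68 mm above the worktop when the key is up, 64 mm when it is latched down, 56 mm when it is fully pressed.
- key_b_top (a point): Centre of the upper face of key b (of key unit b): 68 mm above the worktop when the key is up, 64 mm when it is latched down, 56 mm when it is fully pressed.
- key_c_top (a point): Centre of the upper face of key c (of key unit c): 68 mm above the worktop when the key is up, 64 mm when it is latched down, 56 mm when it is fully pressed.
- key_d_top (a point): Centre of the upper face of key d (of key unit d): 68 mm above the worktop when the key is up, 64 mm when it is latched down, 56 mm when it is fully pressed.
- beaker_a: Small glass beaker, 49 mm wide, 62 mm high, loose on the steel plate behind the keys, its middle about 96 mm behind the row of keys, its rim 118 mm above the worktop. Not to be disturbed. Origin: centre of its underside. Its letter has nothing to do with the keys' letters.
- beaker_b: Small glass beaker, 49 mm wide, 62 mm high, loose on the steel plate behind the keys, its middle about 96 mm behind the row of keys, its rim 118 mm above the worktop. Not to be disturbed. Origin: centre of its underside. Its letter has nothing to do with the keys' letters.
- beaker_c: Small glass beaker, 49 mm wide, 62 mm high, loose on the steel plate behind the keys, its middle about 96 mm behind the row of keys, its rim 118 mm above the worktop. Not to be disturbed. Origin: centre of its underside. Its letter has nothing to do with the keys' letters.
- beaker_d: Small glass beaker, 49 mm wide, 62 mm high, loose on the steel plate behind the keys, its middle about 96 mm behind the row of keys, its rim 118 mm above the worktop. Not to be disturbed. Origin: centre of its underside. Its letter has nothing to do with the keys' letters.

How it is judged:
By the outcome, as a careful person would: the job done as asked, in the order asked, and still so for the second after the job is handed in, with the robot touching nothing.
It also fails if it takes over 48 s, if anything falls off the work surface, if the arm or the gripper's body presses on something with over 40 N, if the wrist force passes 120 N, or if a joint passes its speed limit or range.

## Working session

There is one attempt and no reset: what is moved stays moved. The work goes in short steps, Python scripts to look and compute and a tool call to move; the robot and the scene stay as the last step left them, time stands still between calls to the robot, and variables do not carry over. Pictures are saved under pics/ and viewed, about 8 in all and at most 12, crops included, and the job is handed in when it is done.

Besides the shell and the picture viewer there is one more tool, called after "Request:" as name([rows], argument=value, ...), one row to a line, values as JSON. play_rows: Moves the arm, as the interface text tells. Its arguments: {"type":"object","properties":{"steps":{"type":"array","items":{"type":"array","items":{"type":"number"}}},"grip_force":{"type":"number"}},"required":["steps"]}

```bash
mkdir -p pics; python3 - <<'E'
from bench import *
import cv2,numpy as np
s=read_state();print(s, nose_length() if callable(nose_length) else nose_length)
a=get_image("scene");b=get_image("side")
cv2.imwrite("pics/scene.png",a[:,:,::-1]);cv2.imwrite("pics/side.png",b[:,:,::-1])
for n in("scene","side","wrist"):print(n,camera_params(n))
E
```

```text
{'time_s': 0.0, 'joints': array([ 1.26531518e+00,  3.09013351e-01,  1.63519436e+00,  4.22724277e-05,
        1.19969869e+00, -6.97175520e-02]), 'qd': array([ 1.72415503e-03, -8.29545590e-04,  8.49385302e-04,  6.59644834e-04,
        4.94110048e-04,  1.94090409e-05]), 'effort': array([ 2.16356544e-03, -4.15253878e+01, -2.76667446e+01,  4.95693155e-05,
        1.00818885e-02,  2.51881664e-05]), 'eef_pos': array([0.14577764, 0.60694652, 0.24403812]), 'tcp_rot': array([ 0.7020321 ,  0.08236636,  0.70236458, -0.08396853]), 'force': array([ 0.36505539, -0.41127194,  0.07819917]), 'moment': array([-0.01198725,  0.03694443,  0.01053661]), 'grip_width': 0.08558359618253161} 0.014
scene {'fov_y': 44.23351548700527, 'cx': 255.01482183136847, 'cy': 189.98133123761983, 'R': array([[-0.45898888, -0.8883156 ,  0.01498701],
       [-0.47073108,  0.22884907, -0.85208002],
       [ 0.75348621, -0.3981501 , -0.52319694]]), 't': array([0.31359351, 0.30783588, 0.50191535])}
side {'fov_y': 52.95483723180199, 'cx': 255.86832848368343, 'cy': 185.80156875835422, 'R': array([[ 0.82932802, -0.55855945, -0.01504555],
       [-0.28428681, -0.39861129, -0.87194613],
       [ 0.48103642,  0.72740661, -0.4893706 ]]), 't': array([-0.45108718,  0.24459556,  0.57618967])}
wrist {'fov_y': 65.70646984690485, 'cx': 260.1768915388304, 'cy': 191.39915325238496, 'R': array([[ 0.23399402,  0.97223611, -0.0019364 ],
       [ 0.92163957, -0.22118161,  0.31884041],
       [ 0.30955986, -0.07639141, -0.94780644]]), 't': array([-0.62392633, -0.04048817,  0.38204977])}
```

View pics/scene.png

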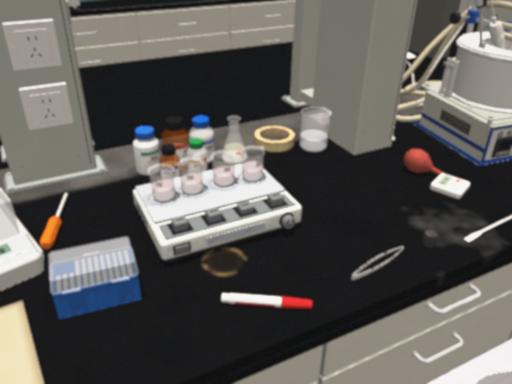

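View pics/side.png

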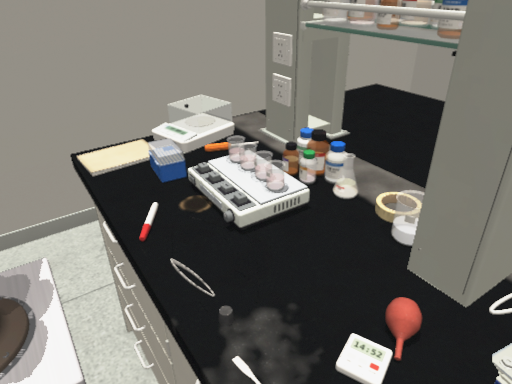

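Scene: stirrer at about (215,205), keys along (180,226)–(278,200). Side: stirrer at (247,185), keys around (208,172)–(245,203). I'll enlarge both.

```bash
cat > h.py <<'E'
import numpy as np
from bench import camera_params
def ray(n,u,v,P=None):
    p=P or camera_params(n);f=192/np.tan(np.radians(p['fov_y'])/2)
    x,y=(u-p['cx'])/f,(v-p['cy'])/f
    if n=='wrist':
        r=np.hypot(x,y);k=np.sin(r)/r if r>1e-9 else 1;d=np.array([x*k,y*k,np.cos(r)])
    else: d=np.array([x,y,1.])
    return -p['R'].T@p['t'],p['R'].T@(d/np.linalg.norm(d))
def onz(n,u,v,z,P=None):
    c,d=ray(n,u,v,P);return c+d*(z-c[2])/d[2]
def tri(r1,r2):
    (a,d),(b,e)=r1,r2;s=np.linalg.lstsq(np.c_[d,-e],b-a,rcond=None)[0]
    p,q=a+d*s[0],b+e*s[1];return (p+q)/2,np.linalg.norm(p-q)
def proj(n,X,P=None):
    p=P or camera_params(n);f=192/np.tan(np.radians(p['fov_y'])/2);c=p['R']@X+p['t']
    if n=='wrist':
        h=np.hypot(c[0],c[1]);k=np.arctan2(h,c[2])/h*f
    else:k=f/c[2]
    return np.array([p['cx']+k*c[0],p['cy']+k*c[1]])
E
python3 - <<'E'
import cv2,numpy as np
from h import *
a=cv2.imread("pics/scene.png")[140:260,125:305];b=cv2.imread("pics/side.png")[125:225,180:315]
A=cv2.resize(a,None,fx=2.2*2,fy=2.2*2,interpolation=cv2.INTER_CUBIC)
cv2.imwrite("pics/c1.png",A)
# rough stirrer keys
for u,v in((180,226),(212,218),(246,209),(278,200)):print(onz('scene',u,v,.068))
for u,v in((208,172),(220,180),(234,191),(245,203)):print(onz('side',u,v,.068))
E
```

```text
[0.51596059 0.22444499 0.068     ]
[0.51403778 0.16915895 0.068     ]
[0.51325421 0.10638569 0.068     ]
[0.51397533 0.04278056 0.068     ]
[0.52421284 0.17377707 0.068     ]
[0.52786256 0.12183669 0.068     ]
[0.52798962 0.05987923 0.068     ]
[0.5209062  0.00420788 0.068     ]
```

View pics/c1.png

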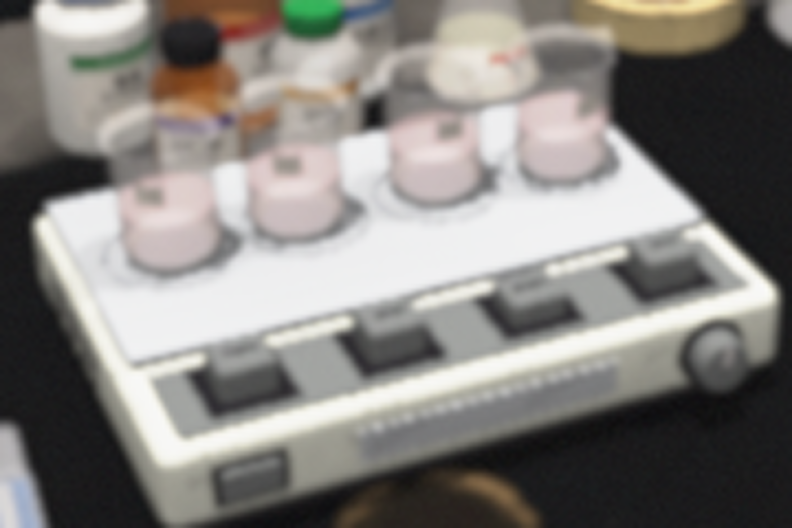

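Crop: key-top centres at scene px about (179.5,221), (213.6,212.7), (245.5,205.5), (274,196.8). Left rear is free of obstacles; I'll work out the pose and the first move.

```bash
cat >> h.py <<'E'
from scipy.spatial.transform import Rotation as Rn
def Rt(s): q=s['tcp_rot'];return Rn.from_quat([q[1],q[2],q[3],q[0]]).as_matrix()
E
python3 - <<'E'
from h import *
from bench import *
s=read_state();R=Rt(s);print(np.round(R,4))
p=camera_params('wrist');print('cam in tool',R.T@(-p['R'].T@p['t']-s['eef_pos']),'\n',np.round(p['R']@R,3))
K=np.array([onz('scene',u,v,.068) for u,v in((179.5,220.9),(213.6,212.7),(245.5,205.5),(273.9,196.8))]);print(K)
d=K[0]-K[3];print('yaw',np.arctan2(-d[0],d[1]),np.linalg.norm(d))
for c in ([.40,.12,.20],[.46,.12,.17]):print(R.T@(np.array(c)-s['eef_pos']))
E
```

```text
[[-6.000e-04  2.336e-01  9.723e-01]
 [-2.000e-03  9.723e-01 -2.336e-01]
 [-1.000e+00 -2.100e-03 -1.000e-04]]
cam in tool [-1.29643227e-01  1.27538430e-04 -8.32019448e-02] 
 [[-0.     1.     0.   ]
 [-0.319 -0.     0.948]
 [ 0.948  0.     0.319]]
[[0.52985158 0.22035613 0.068     ]
 [0.52727125 0.16064213 0.068     ]
 [0.52339215 0.10232319 0.068     ]
 [0.52640121 0.04413599 0.068     ]]
yaw -0.019577388835474205 0.1762539158515726
[ 0.04498605 -0.41405615  0.36091857]
[ 0.07494828 -0.39997497  0.41926225]
```

Request:
play_rows([
  [0.025,-0.391,0.458,-0.236,-1],
  [0.025,-0.391,0.458,-0.236,-1],
  [0.025,-0.391,0.458,-0.236,-1],
  [0.025,-0.391,0.458,-0.236,-1],
  [0.025,-0.391,0.458,-0.236,-1],
  [0.025,-0.391,0.458,-0.236,-1],
  [0.025,-0.391,0.458,-0.236,-1],
  [0.025,-0.391,0.458,-0.236,-1],
  [0.025,-0.391,0.458,-0.236,-1],
  [0.025,-0.391,0.458,-0.236,-1],
  [0.025,-0.391,0.458,-0.236,-1],
  [0.025,-0.391,0.458,-0.236,-1],
  [0.025,-0.391,0.458,-0.236,-1],
  [0.025,-0.391,0.458,-0.236,-1],
  [0.025,-0.391,0.458,-0.236,-1],
])

```text
time_s: 1.98
eef_pos: [0.4997, 0.1212, 0.2204]
tcp_rot: [0.707, -0.001, 0.707, 0.001]
force: [0.1, 0.4, -0.2]
grip_width: -0.0003
```

```bash
python3 - <<'E'
from h import *
from bench import *
import cv2,pickle
s=read_state();P=camera_params('wrist');a=get_image('wrist');pickle.dump((s,P),open('w1.pkl','wb'))
cv2.imwrite("pics/w1raw.png",a[:,:,::-1]);cv2.imwrite("pics/w1.png",cv2.resize(a[:,:,::-1],None,fx=1.5,fy=1.5,interpolation=cv2.INTER_CUBIC))
print(s['time_s'],s['eef_pos'],np.round(Rt(s),4),s['force'],s['grip_width'])
E
```

```text
1.975 [0.49968486 0.12124216 0.22037665] [[ 1.0e-04 -1.5e-03  1.0e+00]
 [ 1.0e-04  1.0e+00  1.5e-03]
 [-1.0e+00  1.0e-04  1.0e-04]] [ 0.13585632  0.38847148 -0.24302741] -0.000271560823613084
```

View pics/w1.png

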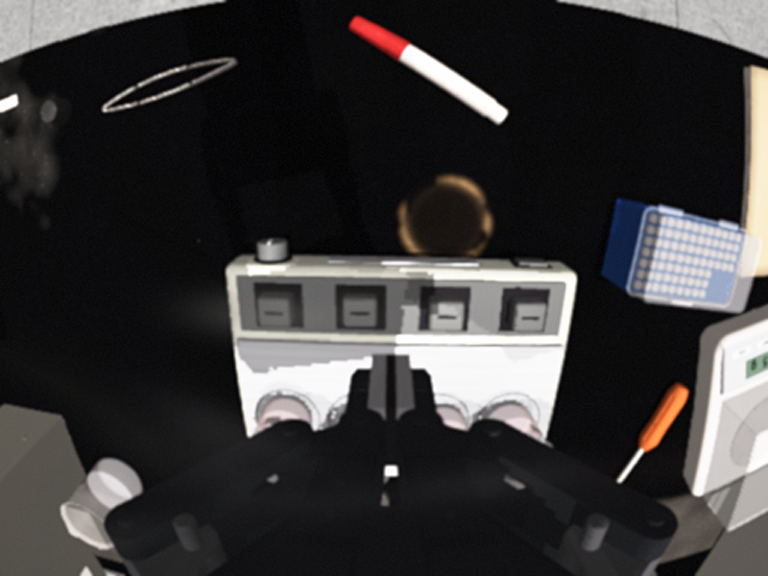

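Wrist view (1.5×): the four keys show clearly, with slot marks on the caps at about (275,311), (359,314), (447,317), (532,317). The right end of the picture is the robot's left.

```bash
python3 - <<'E'
from h import *
import cv2,pickle
s,P=pickle.load(open('w1.pkl','rb'))
c=cv2.imread('pics/w1raw.png')[180:230,160:380]
cv2.imwrite('pics/w1c.png',cv2.resize(c,None,fx=3.6,fy=3.6,interpolation=cv2.INTER_CUBIC))
V=np.array([(532,317),(447,317),(359,314),(275,311)])/1.5
K=np.array([onz('wrist',u,v,.067,P) for u,v in V])
S=[(179.5,220.9),(213.6,212.7),(245.5,205.5),(273.9,196.8)]
for (u,v),(a,b) in zip(V,S):print('tri',tri(ray('wrist',u,v,P),ray('scene',a,b)))
d=K[0]-K[3];psi=np.arctan2(-d[0],d[1]);print(K,psi,np.linalg.norm(np.diff(K,axis=0),axis=1))
E
```

```text
tri (array([0.53277696, 0.22090502, 0.0673436 ]), np.float64(0.00336849335703502))
tri (array([0.53338403, 0.15982127, 0.0647403 ]), np.float64(0.003310332635107496))
tri (array([0.53281538, 0.09890574, 0.06167828]), np.float64(0.0023350035186718047))
tri (array([0.53072876, 0.04098438, 0.06467325]), np.float64(0.001026355210683906))
[[0.5341845  0.22246528 0.067     ]
 [0.5335916  0.16084865 0.067     ]
 [0.53134585 0.10026659 0.067     ]
 [0.52956795 0.0411854  0.067     ]] -0.02546089676963982 [0.06161949 0.06062367 0.05910793]
```

View pics/w1c.png

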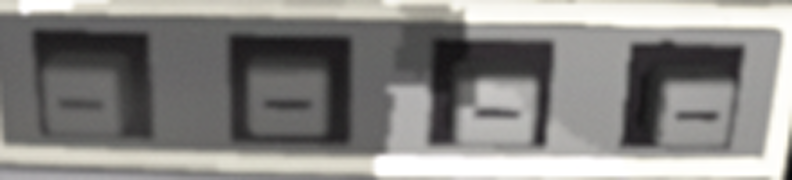

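Request:
play_rows([
  [0.0,0.1,0.031,0,-1],
  [0.0,0.1,0.031,0,-1],
  [0.126,0.1,0.031,0,-1],
  [0.126,0.1,0.031,0,-1],
  [0.126,0.1,0.031,0,-1],
  [0.126,0.1,0.031,0,-1],
  [0.126,0.1,0.031,0,-1],
  [0.126,0.1,0.031,0,-1],
])

```text
time_s: 3.02
eef_pos: [0.5331, 0.2211, 0.0973]
tcp_rot: [0.709, 0.001, 0.705, 0.001]
force: [0.0, -0.1, 0.3]
grip_width: -0.0003
```

```bash
python3 - <<'E'
from h import *
from bench import *
import cv2
s=read_state();print(s['eef_pos'],s['force'],s['time_s'])
a=get_image('side');b=get_image('scene')
A=cv2.resize(a[110:220,170:310],(600,471),interpolation=cv2.INTER_CUBIC)[:,:,::-1]
cv2.imwrite('pics/s2.png',A)
E
```

```text
[0.53312715 0.22110255 0.09732107] [ 0.02108871 -0.10252314  0.30411238] 3.025
```

View pics/s2.png

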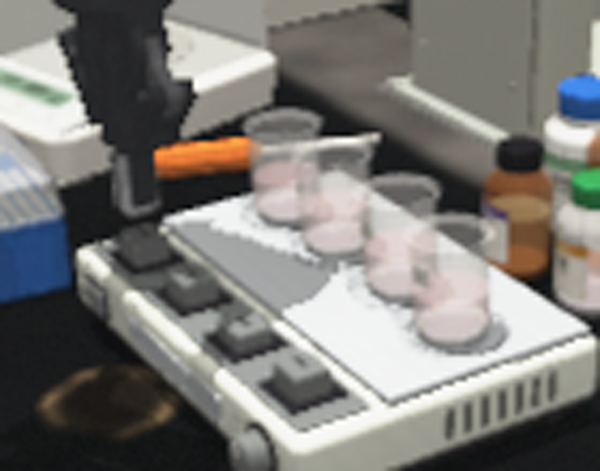

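The fingers stand over the left key, tip at about (135,210) in the crop and well aligned. Next I descend gradually.

Request:
play_rows([
  [0.0,0,0,0,-1],
  [0.005,0,0,0,-1],
  [0.009,0,0,0,-1],
  [0.009,0,0,0,-1],
  [0.009,0,0,0,-1],
])

```text
time_s: 3.75
eef_pos: [0.5309, 0.2205, 0.085]
tcp_rot: [0.707, -0.0, 0.707, 0.0]
force: [-0.5, -0.1, 0.1]
grip_width: -0.0001
```

Request:
play_rows([
  [0.002,0,0,0,-1],
  [0.003,0,0,0,-1],
  [0.004,0,0,0,-1],
  [0.004,0,0,0,-1],
  [0.004,0,0,0,-1],
])

```text
time_s: 4.38
eef_pos: [0.531, 0.2206, 0.0814]
tcp_rot: [0.707, -0.0, 0.707, 0.0]
force: [-0.8, -0.7, 2.6]
grip_width: -0.0
```

Request:
play_rows([
  [0.001,0,0,0,-1],
  [0.001,0,0,0,-1],
  [0.001,0,0,0,-1],
])

```text
time_s: 4.75
eef_pos: [0.531, 0.2205, 0.0803]
tcp_rot: [0.707, -0.0, 0.707, 0.0]
force: [-0.2, 0.9, 2.1]
grip_width: 0.0002
```

Key 1 yields 1 mm with about 2.1 N, so it's up. Next key, same level.

Request:
play_rows([
  [-0.007,0,0,0,-1],
  [-0.015,0,0,0,-1],
  [-0.015,0,0,0,-1],
  [-0.015,-0.06,-0.001,0,-1],
  [-0.015,-0.06,-0.001,0,-1],
  [-0.015,-0.06,-0.001,0,-1],
  [-0.015,-0.06,-0.001,0,-1],
  [-0.009,-0.06,-0.001,0,-1],
  [-0.004,-0.06,-0.001,0,-1],
  [-0.002,-0.06,-0.001,0,-1],
  [-0.001,-0.06,-0.001,0,-1],
  [0,-0.06,-0.001,0,-1],
  [0,-0.06,-0.001,0,-1],
  [0,-0.06,-0.001,0,-1],
])

```text
time_s: 6.5
eef_pos: [0.5301, 0.1605, 0.0804]
tcp_rot: [0.707, -0.0, 0.707, 0.0]
force: [-0.7, -0.3, 1.4]
grip_width: 0.0001
```

Request:
play_rows([
  [0.0005,0,0,0,-1],
  [0.0005,0,0,0,-1],
])

```text
time_s: 6.75
eef_pos: [0.5301, 0.1605, 0.0798]
tcp_rot: [0.707, -0.0, 0.707, 0.0]
force: [-1.5, 0.7, 3.1]
grip_width: 0.0001
```

Key 2: contact at 66 mm and it yields, so it's up. On to key 3.

Request:
play_rows([
  [-0.007,0,0,0,-1],
  [-0.015,0,0,0,-1],
  [-0.015,0,0,0,-1],
  [-0.015,-0.06,-0.001,0,-1],
  [-0.015,-0.06,-0.001,0,-1],
  [-0.015,-0.06,-0.001,0,-1],
  [-0.015,-0.06,-0.001,0,-1],
  [-0.009,-0.06,-0.001,0,-1],
  [-0.004,-0.06,-0.001,0,-1],
  [-0.002,-0.06,-0.001,0,-1],
  [-0.001,-0.06,-0.001,0,-1],
  [0,-0.06,-0.001,0,-1],
  [0,-0.06,-0.001,0,-1],
  [0,-0.06,-0.001,0,-1],
])

```text
time_s: 8.5
eef_pos: [0.5291, 0.1005, 0.0799]
tcp_rot: [0.707, -0.0, 0.707, 0.0]
force: [-0.8, -0.5, 0.3]
grip_width: -0.0002
```

Request:
play_rows([
  [0,0,0,0,-1],
])

```text
time_s: 8.62
eef_pos: [0.5291, 0.1005, 0.0799]
tcp_rot: [0.707, -0.0, 0.707, 0.0]
force: [-0.0, -1.1, -0.4]
grip_width: -0.0006
```

Request:
play_rows([
  [0,0,0,0,-1],
])

```text
time_s: 8.75
eef_pos: [0.5291, 0.1005, 0.0799]
tcp_rot: [0.707, -0.0, 0.707, 0.0]
force: [0.8, 0.1, 0.8]
grip_width: 0.0001
```

No contact at 66 mm, so key 3 looks latched. I'll go down in small steps until it touches.

Request:
play_rows([
  [0.0005,0,0,0,-1],
  [0.001,0,0,0,-1],
  [0.0015,0,0,0,-1],
  [0.0015,0,0,0,-1],
])

```text
time_s: 9.25
eef_pos: [0.5289, 0.1005, 0.0782]
tcp_rot: [0.707, -0.0, 0.707, 0.0]
force: [0.1, -0.1, -0.6]
grip_width: -0.0004
```

Request:
play_rows([
  [0.0004,0,0,0,-1],
  [0.0004,0,0,0,-1],
])

```text
time_s: 9.5
eef_pos: [0.529, 0.1005, 0.0779]
tcp_rot: [0.707, -0.0, 0.707, 0.0]
force: [-0.1, 0.1, 0.6]
grip_width: 0.0001
```

Request:
play_rows([
  [0.0003,0,0,0,-1],
  [0.0003,0,0,0,-1],
])

```text
time_s: 9.75
eef_pos: [0.5291, 0.1005, 0.0777]
tcp_rot: [0.707, -0.0, 0.707, 0.0]
force: [-0.9, 0.7, 1.0]
grip_width: 0.0002
```

Request:
play_rows([
  [0.0003,0,0,0,-1],
  [0.0003,0,0,0,-1],
])

```text
time_s: 10.0
eef_pos: [0.5291, 0.1005, 0.0774]
tcp_rot: [0.707, -0.0, 0.707, 0.0]
force: [-0.4, -0.8, 1.8]
grip_width: -0.0
```

Request:
play_rows([
  [0.0,0,0,0,-1],
])

```text
time_s: 10.12
eef_pos: [0.5291, 0.1005, 0.0774]
tcp_rot: [0.707, -0.0, 0.707, 0.0]
force: [-0.6, 0.5, 2.6]
grip_width: -0.0002
```

Request:
play_rows([
  [0.0,0,0,0,-1],
])

```text
time_s: 10.25
eef_pos: [0.5291, 0.1006, 0.0773]
tcp_rot: [0.707, -0.0, 0.707, 0.0]
force: [-1.3, 0.3, 2.5]
grip_width: 0.0003
```

Key 3 touched at 64 mm with about 2.3 N, so it's latched. Key 4 must still be tapped.

Request:
play_rows([
  [-0.009,0,0,0,-1],
  [-0.018,0,0,0,-1],
  [-0.018,0,0,0,-1],
  [-0.018,-0.06,-0.001,0,-1],
  [-0.018,-0.06,-0.001,0,-1],
  [-0.018,-0.06,-0.001,0,-1],
  [-0.018,-0.06,-0.001,0,-1],
  [-0.012,-0.06,-0.001,0,-1],
  [-0.007,-0.06,-0.001,0,-1],
  [-0.005,-0.06,-0.001,0,-1],
  [-0.004,-0.06,-0.001,0,-1],
  [-0.003,-0.06,-0.001,0,-1],
  [-0.003,-0.06,-0.001,0,-1],
  [-0.003,-0.06,-0.001,0,-1],
])

```text
time_s: 12.0
eef_pos: [0.5281, 0.0405, 0.0805]
tcp_rot: [0.707, -0.0, 0.707, 0.0]
force: [-2.0, 1.1, 2.7]
grip_width: -0.0001
```

Request:
play_rows([
  [0,0,0,0,-1],
])

```text
time_s: 12.12
eef_pos: [0.5281, 0.0405, 0.0804]
tcp_rot: [0.707, -0.0, 0.707, 0.0]
force: [-0.4, 0.3, 2.3]
grip_width: 0.0003
```

Request:
play_rows([
  [0.0,0,0,0,-1],
])

```text
time_s: 12.25
eef_pos: [0.5281, 0.0405, 0.0804]
tcp_rot: [0.707, -0.0, 0.707, 0.0]
force: [-1.0, 0.8, 1.4]
grip_width: 0.0001
```

Key 4 is up. Back to key 3 to press it.

Request:
play_rows([
  [-0.007,0,0,0,-1],
  [-0.015,0,0,0,-1],
  [-0.015,0,0,0,-1],
  [-0.015,0.06,0.001,0,-1],
  [-0.015,0.06,0.001,0,-1],
  [-0.015,0.06,0.001,0,-1],
  [-0.015,0.06,0.001,0,-1],
  [-0.007,0.06,0.001,0,-1],
  [0,0.06,0.001,0,-1],
  [0.002,0.06,0.001,0,-1],
  [0.004,0.06,0.001,0,-1],
  [0.006,0.06,0.001,0,-1],
  [0.008,0.06,0.001,0,-1],
  [0.009,0.06,0.001,0,-1],
  [0.0095,0.06,0.001,0,-1],
  [0.0095,0.06,0.001,0,-1],
])

```text
time_s: 14.25
eef_pos: [0.5289, 0.1005, 0.0708]
tcp_rot: [0.707, -0.0, 0.707, 0.0]
force: [-2.3, -1.5, 4.1]
grip_width: -0.0001
```

Request:
play_rows([
  [0.0005,0,0,0,-1],
  [0.0005,0,0,0,-1],
])

```text
time_s: 14.5
eef_pos: [0.5291, 0.1006, 0.0703]
tcp_rot: [0.707, -0.0, 0.707, 0.0]
force: [-2.2, -0.7, 3.9]
grip_width: 0.0001
```

Request:
play_rows([
  [0.0005,0,0,0,-1],
  [0.0005,0,0,0,-1],
])

```text
time_s: 14.75
eef_pos: [0.5291, 0.1006, 0.0698]
tcp_rot: [0.707, -0.0, 0.707, 0.0]
force: [-2.5, -1.5, 5.1]
grip_width: -0.0001
```

Request:
play_rows([
  [0.0003,0,0,0,-1],
  [0.0003,0,0,0,-1],
])

```text
time_s: 15.0
eef_pos: [0.5291, 0.1006, 0.0696]
tcp_rot: [0.707, -0.0, 0.707, 0.0]
force: [-3.3, -2.2, 6.0]
grip_width: 0.0001
```

Request:
play_rows([
  [0.0003,0,0,0,-1],
  [0.0003,0,0,0,-1],
])

```text
time_s: 15.25
eef_pos: [0.5291, 0.1006, 0.0696]
tcp_rot: [0.707, -0.0, 0.707, 0.0]
force: [-3.5, -2.6, 7.4]
grip_width: -0.0
```

Request:
play_rows([
  [0,0,0,0,-1],
])

```text
time_s: 15.38
eef_pos: [0.5291, 0.1006, 0.0696]
tcp_rot: [0.707, -0.0, 0.707, 0.0]
force: [-3.8, -1.8, 7.4]
grip_width: -0.0001
```

Bottomed out: z stalled at a tip height of 55.6 mm with 7.4 N. Release, go back to the first viewing pose and look.

Request:
play_rows([
  [-0.006,0,0,0,-1],
  [-0.014,0,0,0,-1],
  [-0.04,0,0,0,-1],
  [-0.09,0,0,0,-1],
  [-0.151,0.021,-0.029,0,-1],
  [-0.151,0.021,-0.029,0,-1],
  [-0.151,0.021,-0.029,0,-1],
  [-0.151,0.021,-0.029,0,-1],
  [-0.151,0.021,-0.029,0,-1],
])

```text
time_s: 16.5
eef_pos: [0.4993, 0.1211, 0.2182]
tcp_rot: [0.706, -0.0, 0.708, -0.0]
force: [0.7, -0.1, 0.5]
grip_width: -0.0002
```

```bash
python3 - <<'E'
from h import *
from bench import *
import cv2
s=read_state();print(s['time_s'],s['eef_pos'],s['force'])
a=get_image('wrist')[:,:,::-1];o=cv2.imread('pics/w1raw.png')
b=get_image('scene')[:,:,::-1];ob=cv2.imread('pics/scene.png')
w=[cv2.resize(i[175:235,155:385],(790,206),interpolation=cv2.INTER_CUBIC) for i in(o,a)]
v=[cv2.resize(i[155:240,130:300],(395,187),interpolation=cv2.INTER_CUBIC) for i in(ob,b)]
cv2.imwrite('pics/f.png',np.vstack(w+[np.hstack(v)]))
E
```

```text
16.5 [0.49926681 0.12108755 0.21819972] [ 0.7281219  -0.12681171  0.52271431]
```

View pics/f.png

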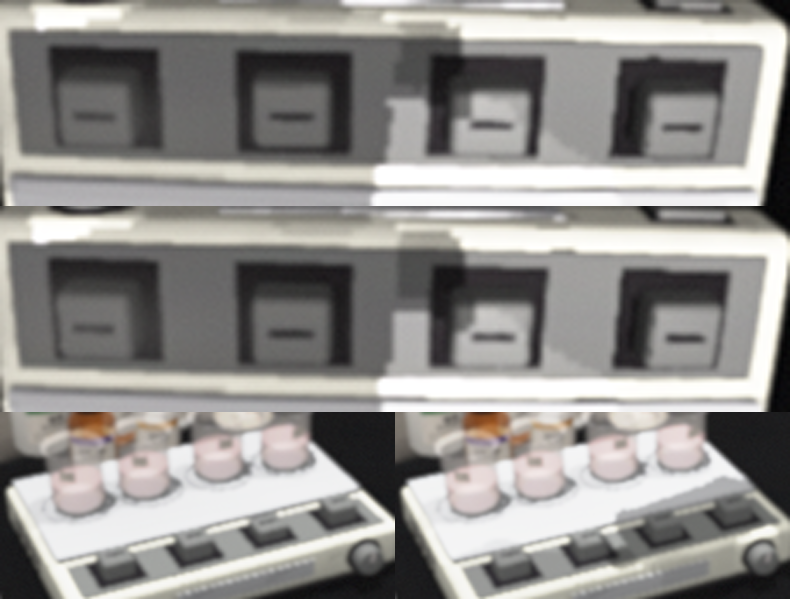

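Beakers stand as before, and the keys' change is too small to judge by eye under the arm's shadow. I'll back the arm off to the start pose and compare images numerically.

Request:
play_rows([
  [-0.025,0.486,-0.353,0.236,-1],
  [-0.025,0.486,-0.353,0.236,-1],
  [-0.025,0.486,-0.353,0.236,-1],
  [-0.025,0.486,-0.353,0.236,-1],
  [-0.025,0.486,-0.353,0.236,-1],
  [-0.025,0.486,-0.353,0.236,-1],
  [-0.025,0.486,-0.353,0.236,-1],
  [-0.025,0.486,-0.353,0.236,-1],
  [-0.025,0.486,-0.353,0.236,-1],
  [-0.025,0.486,-0.353,0.236,-1],
  [-0.025,0.486,-0.353,0.236,-1],
  [-0.025,0.486,-0.353,0.236,-1],
  [-0.025,0.486,-0.353,0.236,-1],
])

```text
time_s: 18.23
eef_pos: [0.1479, 0.6063, 0.2447]
tcp_rot: [0.702, 0.083, 0.702, -0.084]
force: [0.3, 0.3, -0.4]
grip_width: 0.0
```

```bash
python3 - <<'E'
from h import *
from bench import *
import cv2
K=[(.533,.221,.066),(.532,.161,.066),(.531,.101,.066),(.5295,.041,.066)]
B=[np.array(k)+[.096,0,-.066+.075] for k in K]
for n in('scene','side'):
    o=cv2.imread(f'pics/{n}.png');b=np.mean([get_image(n)[:,:,::-1].astype(float) for _ in range(4)],0).astype(np.uint8)
    cv2.imwrite(f'pics/{n}_end.png',b)
    d=cv2.absdiff(o,b).mean(2)
    for lab,S,h in(('key',K,8),('beaker',B,14)):
        for X in S:
            u,v=np.round(proj(n,np.array(X))).astype(int)
            g=lambda i:cv2.cvtColor(i,cv2.COLOR_BGR2GRAY).astype(np.float32)[v-h:v+h,u-h:u+h]
            print(n,lab,(u,v),'shift',np.round(cv2.phaseCorrelate(g(o),g(b),cv2.createHanningWindow((2*h,2*h),cv2.CV_32F))[0],2),'diff',round(d[v-h:v+h,u-h:u+h].mean(),1))
E
```

```text
scene key (np.int64(179), np.int64(221)) shift [0.02 0.  ] diff 0.4
scene key (np.int64(212), np.int64(212)) shift [-0.03  0.11] diff 0.4
scene key (np.int64(244), np.int64(204)) shift [-0.07 -0.02] diff 12.3
scene key (np.int64(275), np.int64(197)) shift [ 0.03 -0.  ] diff 0.5
scene beaker (np.int64(160), np.int64(189)) shift [-0.06  0.22] diff 0.7
scene beaker (np.int64(192), np.int64(182)) shift [-0.07 -0.1 ] diff 0.8
scene beaker (np.int64(222), np.int64(175)) shift [-0.13  0.08] diff 0.6
scene beaker (np.int64(250), np.int64(169)) shift [0.14 0.02] diff 0.8
side key (np.int64(202), np.int64(165)) shift [-0.   -0.02] diff 0.5
side key (np.int64(213), np.int64(174)) shift [ 0.04 -0.02] diff 0.4
side key (np.int64(226), np.int64(184)) shift [-0.02 -0.29] diff 10.5
side key (np.int64(239), np.int64(195)) shift [0.02 0.03] diff 0.7
side beaker (np.int64(235), np.int64(152)) shift [ 0.   -0.01] diff 0.6
side beaker (np.int64(247), np.int64(160)) shift [-0.07  0.03] diff 0.7
side beaker (np.int64(261), np.int64(169)) shift [-0.06  0.07] diff 0.7
side beaker (np.int64(275), np.int64(179)) shift [ 0.02 -0.05] diff 0.8
```

```bash
python3 - <<'E'
import cv2,numpy as np
r=[]
for n,(u,v) in(('scene',(244,204)),('side',(226,184))):
    r.append(np.hstack([cv2.resize(cv2.imread(f'pics/{f}.png')[v-18:v+18,u-45:u+45] if n=='scene' else cv2.imread(f'pics/{f}.png')[v-25:v+25,u-40:u+40],(390,290),interpolation=cv2.INTER_CUBIC) for f in(n,n+'_end')]))
cv2.imwrite('pics/cmp.png',np.vstack(r))
E
```

```text
(no output)
```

View pics/cmp.png

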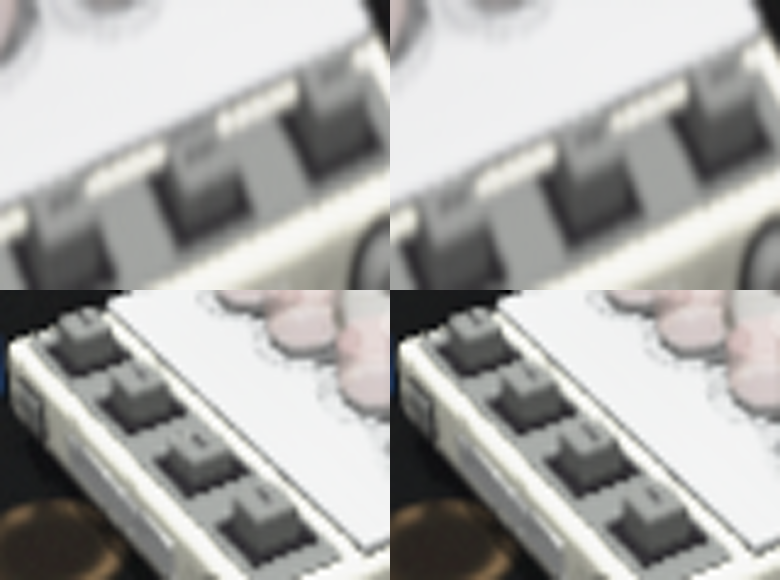

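Key 3 (at (200,450) before, (590,440) after in the side crop) now stands as high as its neighbours, and nothing else changed.

```bash
python3 -c "
from bench import *
print(close_job())"
```

```text
the job is handed in; nothing more can be done
None
```

The job is done and handed in at about 18.6 s. The latched key was the third from the left; it sprang up after a full press, so all four keys are now up.

- **Taps, left to right:** keys 1, 2 and 4 made contact near 66 mm and yielded at roughly 2 N, so they were up. Key 3 gave no contact until about 64 mm, where it held at about 2.3 N.
- **Press:** I pressed key 3 until it stopped moving, with the fingertip at about 56 mm and 7.4 N, then released it and moved the arm back to the start area, touching nothing.
- **Last checks:** before and after pictures from both fixed cameras changed only at key 3, which now stands as high as its neighbours. The other keys and the beakers show no movement (shifts of 0.2 px or less).
- **Weak or inconclusive:**
  - The force readings scattered by about ±0.8 N, so each tap force is approximate; one reading on key 2 was 3.1 N.
  - The automatic shift measure at key 3 was inconclusive in the scene view and only slightly upward in the side view. That it is up rests on the side-by-side picture.
  - Key heights measured from two views were good to only about 3 mm, so it was the taps that settled which key was latched.

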